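# Sort the kiln pieces, then hold the sprung kiln lid just below its balance point

## Robot

A 6-joint arm with a two-finger parallel gripper is mounted at the origin on the work surface. World frame = base frame: x ahead of the robot, y to its left, z up, the work surface at z = 0. Lengths are in m, angles in degrees, forces in N, time in s.
With the tool pointing down it reaches from about 0.3 to 0.85 m from the base axis. Payload 5.4 kg.
Tool frame: the origin (TCP) lies between the finger pads; the fingertips stand bot.tip_extent ahead of it and the grasp point (between the pads) lies 2 mm behind it (bot.tip_extent is the distance from the TCP to the fingertips, in m); z points along the fingers, y is the line along which they close (so a half turn about z gives the same grasp; the last joint's range is limited). The gripper opens to 85 mm and grips with 20 to 120 N. Pads are 22 mm wide; open, the fingers measure 114 mm over their backs; the gripper's body (76 mm by 85 mm) begins 54 mm behind the grasp point. The pads swing forward as they close: fully open they stand 13 mm farther back than shut.
Start: joints at [59.467, 9.076, 91.501, -0, 79.423, -12.038], TCP at [0.182, 0.545, 0.248] pointing down, gripper open.
Joint ranges: [-166.64, 166.64], [-54.1, 131.32], [10.49, 154.53], [-73.88, 253.88], [9.74, 151.15], [-171.62, 171.62]. Speed limits (degrees/s): [147.25, 147.25, 180, 180, 180, 180].

## Interface

Orientations are given as a 3x3 rotation matrix whose columns are the frame's x, y, z axes.
In Python, from station import bot, vision gives the robot as it stands.
- The arm moves only by the tool move_arm, never from a script. Its argument "commands" is a list of rows, each an object of numbers: "tx", "ty", "tz": the shift along the tool's x, y, z in cm; "rx", "ry", "rz": the turn, a rotation vector about the tool's x, y, z in degrees. A call has 1 to 20 rows; each row shifts and turns the commanded pose from where the row before left it, along the tool's axes as they then stand; what a row does not reach is not made up. A row lasts 1/12 s, in which the tool goes at most 41.7 mm and 7.16 degrees, less where a joint would pass 70% of its speed; a pose out of reach is approached as far as the arm can. A call with a gripper value outside its range is refused whole. "jaw" is the finger opening in cm, from 0 to 8.54, set as the call begins (left out, the last holds). The fingers move at their own pace and stop on an object; "force" is the grip in N (left out, the last holds). Time passes only in rows, so rows that do not move let the fingers close. It gives the time, the measured TCP pose, the force, the opening and the grip force at its end, in the units of the state.
- bot.get_state(): the state, without advancing time (a new reading comes with each control period).
- vision.camera(name): name is "scene" or "top"; returns a dict with "image" (400x640x3 uint8, blue, green, red), "depth" (400x640 float32, m along the optical axis (not along the pixel's ray), 0 where there is no reading), "fx", "fy", "cx", "cy" (pixels), "camera_from_world" (4x4, takes a point from world to camera coordinates). Camera axes: x right, y up, looking along -z (the intrinsics and any distortion apply to the point x, -y, -z); pixel columns grow to the right and rows downward; lengths in m; the calibration is good to about 2 mm. A picture is of the moment at which its call begins.
- bot.sign_off(): hands the job in; it is judged then, once.
The state is a dict: "time_s": time; "qpos": joint angles; "joint_vel": joint speeds; "effort": joint torques, N m; "position": TCP position; "tcp_rot": TCP orientation; "ft_force": force on the tool from outside, world axes, zero at the start; "moment": the same for the moment, N m; "opening": finger opening in m; "grip_force": force on a finger pad.
Only numpy, scipy, OpenCV 4.12 (cv2) and the standard library are available. Lean on these libraries where they do the work, as an engineer would, in place of code of your own. Each camera call takes 0.05 s, during which the arm holds its last target. There are 200 camera calls.

## Task

Help me load the test kiln: first set (do not drop) the two white props in the blue bin and the blue-glazed test tile in the yellow bin. Then take the kiln lid by its bar handle, raise it until its pointer is clearly past the red balance mark so that we know the spring takes it, and ease it back to just below the mark, pointer in the green band; never let it swing wide open or drop, and leave the vase, jar and tin alone. Finish while still holding the lid still in the green band with the fingers, so that I can load the kiln without it falling on my hands.

Things in the scene. Friction and masses are not known exactly. Their poses are not given: they have to be found in the camera images.
- handle (a point): centre of the kiln lid's bar handle: a level dark-wood round bar, 12 mm thick, 128 mm long along y, on two arms 60 mm either side of its centre (112 mm free between). It moves and turns with the lid: 245 mm from the hinge line and, lid shut, 15 mm above it (145 mm above the table). 39 mm clear between bar and lid edge. Lid: steel slab 200 x 260 x 30 mm
- hinge (a point): centre of the lid's hinge line on the kiln's far top rim, 130 mm above the table. x points away from the handle, y along the hinge, z up. Kiln: fixed steel box 210 x 260 x 130 mm, centre 100 mm from the hinge towards the handle. A white arc with green band and red mark (150 mm radius, look only) stands 144 mm left of centre, read against the lid's black pointer; control box at the back
- lid (a joint): kiln lid angle in rad: 0 shut, end stop 1.3. Balance (red mark) at 0.70: let go below it the lid falls shut, above it the spring swings it open. Green band 0.48 to 0.67. Clearly past the mark: above 0.78; wide open: above 1.05. Push up needed, square to the lid at the handle: 1.8 N at 0, 0.9 N at 0.48, 0.5 N at 0.6, none at 0.70; at 0.8 it pulls up with 0.5 N. Hinge damped, 0.3 N m s/rad
- prop_a_mid (a point): centre of a white ceramic kiln prop, an upright cylinder 28 mm across and 50 mm tall, about 60 g, standing on the table; this point is 25 mm above its foot
- prop_b_mid (a point): centre of the second white kiln prop, same as the first
- tile_mid (a point): centre of the upright plate of an L-shaped terracotta glaze test tile with a blue upper half, 60 g or so: plate 9 mm thick along x, 45 mm wide along y, 60 mm tall; the foot is 9 mm high and runs 32 mm from the plate towards +x. This point is 30 mm above its underside
- prop_bin: blue open bin for the props, 110 mm along its x, 140 mm along its y, 40 mm high, walls and floor 4 mm, fixed; origin under its centre on the table
- tile_bin: yellow open bin for the tile, same size, fixed; origin under its centre on the table. The two bins may stand either way round
- vase: bystander: clay-coloured slab vase 40 x 80 x 130 mm to the right of the kiln, origin at its foot; leave alone
- jar: bystander: amber glaze jar 64 mm across, 75 mm tall, beyond the bins, origin at its foot; leave alone
- tin: bystander: open steel tin 70 mm across, 60 mm tall, beyond the bins, origin at its foot; leave alone
There are look-alikes about, which are no part of the job. Of the things that look like the tile_bin, the middle-sized one is meant.

How it is judged (in metres and radians):
On the way, in this order (a step that is already met when the one before it is completed fails the run):
1. both props rest released in the blue bin and the tile in the yellow bin (x of prop_a_mid in the frame of prop_bin between -0.055 and 0.055 m and y of prop_a_mid in the frame of prop_bin between -0.07 and 0.07 m and z of each of prop_a_mid, prop_b_mid in the frame of prop_bin below 0.042 m and linear speed of each of prop_a, prop_b, tile below 0.03 m/s and contact force between the fingers and prop_a below 0.05 N and x of prop_b_mid in the frame of prop_bin between -0.055 and 0.055 m and y of prop_b_mid in the frame of prop_bin between -0.07 and 0.07 m and contact force between the fingers and prop_b below 0.05 N and x of tile_mid in the frame of tile_bin between -0.055 and 0.055 m and y of tile_mid in the frame of tile_bin between -0.07 and 0.07 m and z of tile_mid in the frame of tile_bin below 0.042 m and contact force between the fingers and tile below 0.05 N), for 0.2 s.
2. the lid is raised past its balance point (joint above 0.78) (value of joint lid above 0.78 rad), for 0.1 s.
At the end, for the whole second after the job is handed in: The lid stands still (under 0.1 rad/s) between 0.48 and 0.67 rad, just below the balance point at 0.70, touched by the fingers with more than 0.1 N; both props rest in the blue bin and the tile in the yellow bin, centres inside the walls and no higher than 42 mm, not touched (all of step 1 and value of joint lid between 0.48 and 0.67 rad and velocity of joint lid between -0.1 and 0.1 rad/s and contact force between the fingers and lid above 0.1 N); the arm keeps its last pose, push and grip.
It fails at once if the lid swings wide open (above 1.05 rad) (value of joint lid above 1.05 rad).
It fails at once if the lid drops (closing faster than 1.2 rad/s) (velocity of joint lid below -1.2 rad/s).
It fails at once if a piece is dropped (falls free faster than 1 m/s, about 50 mm) ((linear speed of prop_a above 1 m/s and contact force between the fingers and prop_a below 0.02 N) or (linear speed of prop_b above 1 m/s and contact force between the fingers and prop_b below 0.02 N) or (linear speed of tile above 1 m/s and contact force between the fingers and tile below 0.02 N)).
It fails at once if the vase, jar or tin is moved by more than 20 mm (distance of any of vase, jar, tin from where it was at the start of the episode above 0.02 m).
It also fails if it takes over 72 s, if anything falls off the work surface, if the arm or the gripper's body presses on something with over 40 N, if the wrist force passes 120 N, or if a joint passes its speed limit or range.

## Working session

There is one attempt and no reset: what is moved stays moved. The work goes in short steps, Python scripts to look and compute and a tool call to move; the robot and the scene stay as the last step left them, time stands still between calls to the robot, and variables do not carry over. Pictures are saved under pics/ and viewed, at most 10 in all, crops included, and the job is handed in when it is done.

Besides the shell and the picture viewer there is one more tool, called after "Emit:" in YAML: its name, and indented under it one key for each argument. move_arm: Moves the arm, as the interface text tells. Its arguments: {"type":"object","properties":{"commands":{"type":"array"},"jaw":{"type":"number"},"force":{"type":"number"}},"required":["commands"]}

```bash
mkdir -p pics; ls; cat > h.py <<'E'
import numpy as np, cv2
from station import bot, vision
def cam(n):
    c=vision.camera(n); np.savez('last_'+n+'.npz',**{k:np.array(v) for k,v in c.items()}); return c
def load(n): return dict(np.load('last_'+n+'.npz'))
def px(c,u,v,d=None,z=None):
    R=c['camera_from_world'][:3,:3]; t=c['camera_from_world'][:3,3]
    r=np.array([(u-c['cx'])/c['fx'],-(v-c['cy'])/c['fy'],-1.])
    o=-R.T@t; w=R.T@r
    if z is not None: return o+w*(z-o[2])/w[2]
    if d is None: d=float(c['depth'][int(round(v)),int(round(u))])
    return o+w*d
def cloud(c):
    v,u=np.mgrid[0:400,0:640]; d=c['depth']
    P=np.stack([(u-c['cx'])/c['fx']*d,-(v-c['cy'])/c['fy']*d,-d],-1)
    R=c['camera_from_world'][:3,:3]; t=c['camera_from_world'][:3,3]
    return (P-t)@R
E
python3 - <<'E'
from h import *
for n in('scene','top'):
    c=cam(n); cv2.imwrite(f'pics/{n}0.png',c['image']); print(c['fx'],c['cx'],c['cy'],[k for k in c], c['camera_from_world'].round(3).tolist())
s=bot.get_state(); print(s, bot.tip_extent)
E
```

```text
pics
362.59375350145314 319.0896559210562 199.56177530724582 ['image', 'depth', 'fx', 'fy', 'cx', 'cy', 'camera_from_world'] [[-0.052, 0.998, 0.022, 0.117], [-0.544, -0.047, 0.838, 0.174], [0.837, 0.031, 0.546, -1.442], [0.0, 0.0, 0.0, 1.0]]
389.17097850028284 318.39689631705414 203.4685970389946 ['image', 'depth', 'fx', 'fy', 'cx', 'cy', 'camera_from_world'] [[0.012, -1.0, -0.019, -0.07], [0.99, 0.01, 0.143, -0.506], [-0.143, -0.02, 0.99, -1.004], [0.0, 0.0, 0.0, 1.0]]
{'time_s': 0.1, 'qpos': array([ 5.94667241e+01,  9.11007869e+00,  9.15665253e+01, -3.01397163e-04,
        7.94230819e+01, -1.20370639e+01]), 'joint_vel': array([-0.02050137, -0.1427524 , -0.17614623,  0.02946907,  0.00434977,
        0.08749517]), 'effort': array([-3.92762804e-04, -3.96993470e+01, -3.32336640e+01, -2.75278562e-04,
        4.26613857e-03, -5.06141851e-05]), 'position': array([0.182156  , 0.54483195, 0.24739144]), 'tcp_rot': array([[-9.48344782e-01,  3.17240290e-01, -8.79455155e-04],
       [ 3.17241307e-01,  9.48343661e-01, -1.50121607e-03],
       [ 3.57779501e-04, -1.70266993e-03, -9.99998486e-01]]), 'ft_force': array([-0.44163186, -0.0517301 , -0.26278064]), 'moment': array([-0.02138553, -0.01778102, -0.03835315]), 'grip_force': 0.0, 'opening': 0.08554560806572668} 0.017
```

View pics/scene0.png

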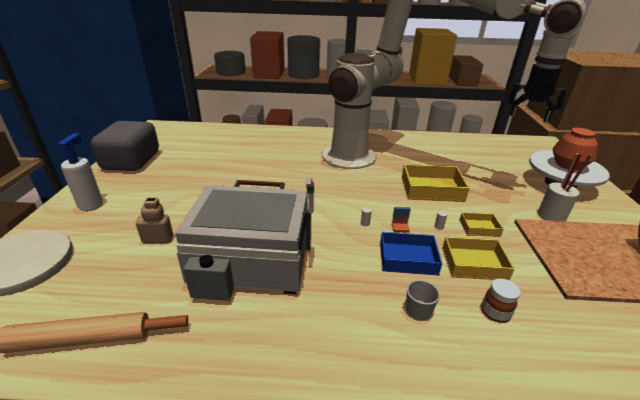

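View pics/top0.png

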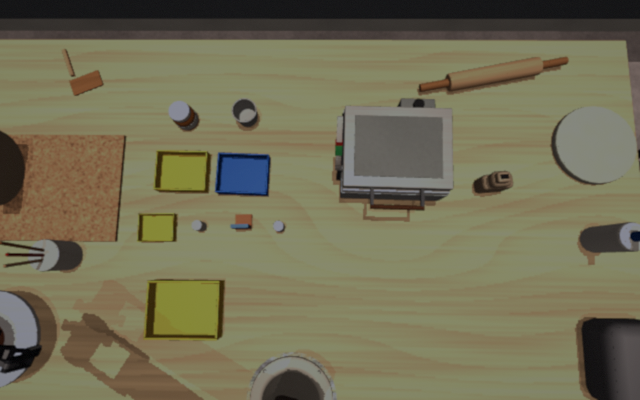

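The scene view shows the kiln (245,240), blue bin (410,253) and yellow bins at (435,182) large, (477,257) middle and (481,224) small. It also shows props at (366,217) and (441,220), the tile at (401,220), the tin at (421,300) and the jar at (501,300).
In the top view: props (198,226) and (279,226), tile (242,222), blue bin (243,174), yellow bins (184,309) large, (182,172) middle and (157,228) small. I choose the middle-sized one at (182,172), which is about 52x40 px, or 140x110 mm. Next is a close crop.

```bash
python3 - <<'E'
from h import *
c=load('top'); cv2.imwrite('pics/crop1.png',cv2.resize(c['image'][140:250,140:300],None,fx=5,fy=5,interpolation=cv2.INTER_CUBIC))
P=cloud(c)
def st(name,u0,u1,v0,v1,zlo,zhi,f=None):
    q=P[v0:v1,u0:u1].reshape(-1,3); im=c['image'][v0:v1,u0:u1].reshape(-1,3).astype(int)
    m=(q[:,2]>zlo)&(q[:,2]<zhi)
    q=q[m]; print(name,len(q),'min',q.min(0).round(3),'max',q.max(0).round(3),'mean',q.mean(0).round(3)); 
    r=cv2.minAreaRect((q[:,:2]*1000).astype(np.float32)); print('   rect',np.round(r[0],1),np.round(r[1],1),round(r[2],1))
st('propL',185,212,212,240,.042,.06)
st('propR',266,292,212,240,.042,.06)
st('tiletop',226,260,208,236,.05,.07)
st('tilefoot',226,260,208,236,.004,.02)
st('blue',208,278,145,202,.032,.046)
st('yellow',148,213,143,198,.032,.046)
st('handle',365,432,200,215,.12,.17)
st('lid',335,460,100,200,.135,.18)
st('tin',230,262,95,130,.05,.07)
st('jar',165,200,95,130,.05,.09)
st('vase',470,520,165,195,.1,.15)
E
```

```text
propL 92 min [0.431 0.242 0.043] max [0.457 0.27  0.054] mean [0.445 0.255 0.049]
   rect [445.1 255.3] [26.2 26. ] 23.0
propR 90 min [0.433 0.027 0.042] max [0.457 0.054 0.055] mean [0.445 0.041 0.049]
   rect [445.1  40.7] [23.8 26.5] 1.6
tiletop 71 min [0.439 0.119 0.05 ] max [0.448 0.162 0.063] mean [0.443 0.14  0.059]
   rect [443.1 140.5] [ 8.8 43.2] 1.4
tilefoot 175 min [0.433 0.119 0.004] max [0.494 0.172 0.02 ] mean [0.466 0.141 0.008]
   rect [461.7 144.3] [60.8 50.6] 3.9
blue 334 min [0.531 0.074 0.032] max [0.645 0.215 0.045] mean [0.589 0.146 0.038]
   rect [588.3 144.6] [140.4 110.6] 88.3
yellow 353 min [0.539 0.241 0.032] max [0.651 0.386 0.044] mean [0.595 0.313 0.038]
   rect [595.  313.5] [142.8 110.6] 88.9
handle 322 min [ 0.477 -0.317  0.139] max [ 0.502 -0.189  0.154] mean [ 0.486 -0.255  0.148]
   rect [ 488.5 -253. ] [ 25.1 128.3] 1.1
lid 9074 min [ 0.502 -0.387  0.135] max [ 0.731 -0.105  0.179] mean [ 0.624 -0.254  0.16 ]
   rect [ 614.8 -245.6] [280.  229.1] 88.6
tin 168 min [0.724 0.107 0.05 ] max [0.792 0.176 0.063] mean [0.761 0.143 0.057]
   rect [758.  141.2] [68.1 67.6] 79.9
jar 401 min [0.72  0.285 0.05 ] max [0.778 0.34  0.079] mean [0.747 0.31  0.072]
   rect [750.  314.2] [56.9 53.7] 45.0
vase 283 min [ 0.544 -0.544  0.1  ] max [ 0.584 -0.496  0.134] mean [ 0.561 -0.514  0.118]
   rect [ 564.7 -520. ] [39.6 47. ] 5.8
```

View pics/crop1.png

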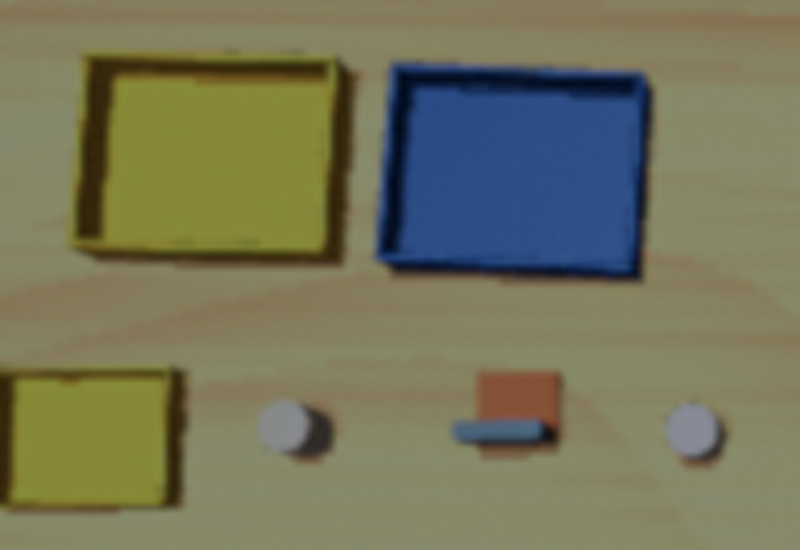

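The crop shows the middle yellow bin at (42..70 px right, top left), the blue bin beside it, the props as white discs, and the tile with its foot towards +x. All sizes match the description: props 26 mm, plate 9x43 mm, bins 140x110 mm. With the tool turned so that it closes along world x, tool x is world y, tool y is world x and tool z points down.

Emit:
move_arm:
  commands:
    - {"rz": 7.15}
    - {"rz": 7.15}
    - {"rz": 7.15}
    - {"rz": 7.15}
    - {"rz": 7.15}
    - {"rz": 7.15}
    - {"rz": 7.15}
    - {"rz": 7.15}
    - {"rz": 7.15}
    - {"rz": 7.15}
  jaw: 5.5
  force: 25

```text
schema error: expected keys tx, ty, tz, rx, ry, rz
```

Emit:
move_arm:
  commands:
    - {"tx": -2.0, "ty": 1.8, "tz": 0.8}
    - {"tx": -2.0, "ty": 1.8, "tz": 0.8}
    - {"tx": -2.0, "ty": 1.8, "tz": 0.8}
    - {"tx": -2.0, "ty": 1.8, "tz": 0.8}
    - {"tx": -2.0, "ty": 1.8, "tz": 0.8}
    - {"tx": -2.0, "ty": 1.8, "tz": 0.8}
    - {"tx": -2.0, "ty": 1.8, "tz": 0.8}
    - {"tx": -2.0, "ty": 1.8, "tz": 0.8}
    - {"tx": -2.0, "ty": 1.8, "tz": 0.8}
    - {"tx": -2.0, "ty": 1.8, "tz": 0.8}
    - {"tx": -2.0, "ty": 1.8, "tz": 0.8}
    - {"tx": -2.0, "ty": 1.8, "tz": 0.8}
    - {"tx": -2.0, "ty": 1.8, "tz": 0.8}
    - {"tx": -2.0, "ty": 1.8, "tz": 0.8}
    - {"tx": -1.0, "ty": 1.0, "tz": 0.8}
    - {}
    - {}

```text
schema error: expected keys tx, ty, tz, rx, ry, rz
```

Emit:
move_arm:
  commands:
    - {"tx": 0, "ty": 0, "tz": 0, "rx": 0, "ry": 0, "rz": 7.15}
    - {"tx": 0, "ty": 0, "tz": 0, "rx": 0, "ry": 0, "rz": 7.15}
    - {"tx": 0, "ty": 0, "tz": 0, "rx": 0, "ry": 0, "rz": 7.15}
    - {"tx": 0, "ty": 0, "tz": 0, "rx": 0, "ry": 0, "rz": 7.15}
    - {"tx": 0, "ty": 0, "tz": 0, "rx": 0, "ry": 0, "rz": 7.15}
    - {"tx": 0, "ty": 0, "tz": 0, "rx": 0, "ry": 0, "rz": 7.15}
    - {"tx": 0, "ty": 0, "tz": 0, "rx": 0, "ry": 0, "rz": 7.15}
    - {"tx": 0, "ty": 0, "tz": 0, "rx": 0, "ry": 0, "rz": 7.15}
    - {"tx": 0, "ty": 0, "tz": 0, "rx": 0, "ry": 0, "rz": 7.15}
    - {"tx": 0, "ty": 0, "tz": 0, "rx": 0, "ry": 0, "rz": 7.15}
  jaw: 5.5
  force: 25

```text
time_s: 0.93
position: [0.1822, 0.545, 0.2477]
tcp_rot: [[0.006, 1.0, -0.001], [1.0, -0.006, -0.001], [-0.001, -0.001, -1.0]]
ft_force: [-0.3, -0.1, 0.2]
opening: 0.0552
grip_force: 0.0
```

Emit:
move_arm:
  commands:
    - {"tx": -2.4, "ty": 2.2, "tz": 1, "rx": 0, "ry": 0, "rz": 0}
    - {"tx": -2.4, "ty": 2.2, "tz": 1, "rx": 0, "ry": 0, "rz": 0}
    - {"tx": -2.4, "ty": 2.2, "tz": 1, "rx": 0, "ry": 0, "rz": 0}
    - {"tx": -2.4, "ty": 2.2, "tz": 1, "rx": 0, "ry": 0, "rz": 0}
    - {"tx": -2.4, "ty": 2.2, "tz": 1, "rx": 0, "ry": 0, "rz": 0}
    - {"tx": -2.4, "ty": 2.2, "tz": 1, "rx": 0, "ry": 0, "rz": 0}
    - {"tx": -2.4, "ty": 2.2, "tz": 1, "rx": 0, "ry": 0, "rz": 0}
    - {"tx": -2.4, "ty": 2.2, "tz": 1, "rx": 0, "ry": 0, "rz": 0}
    - {"tx": -2.4, "ty": 2.2, "tz": 1, "rx": 0, "ry": 0, "rz": 0}
    - {"tx": -2.4, "ty": 2.2, "tz": 1, "rx": 0, "ry": 0, "rz": 0}
    - {"tx": -2.4, "ty": 2.2, "tz": 1, "rx": 0, "ry": 0, "rz": 0}
    - {"tx": -2.4, "ty": 2.2, "tz": 1, "rx": 0, "ry": 0, "rz": 0}
    - {"tx": 0, "ty": 0, "tz": 0, "rx": 0, "ry": 0, "rz": 0}
    - {"tx": 0, "ty": 0, "tz": 0, "rx": 0, "ry": 0, "rz": 0}

```text
time_s: 2.1
position: [0.4465, 0.2561, 0.1274]
tcp_rot: [[0.003, 1.0, -0.002], [1.0, -0.003, -0.0], [-0.0, -0.002, -1.0]]
ft_force: [-1.0, 1.4, -0.6]
opening: 0.0552
grip_force: 0.0
```

Emit:
move_arm:
  commands:
    - {"tx": -0.1, "ty": -0.1, "tz": 2.5, "rx": 0, "ry": 0, "rz": 0}
    - {"tx": 0, "ty": 0, "tz": 2.5, "rx": 0, "ry": 0, "rz": 0}
    - {"tx": 0, "ty": 0, "tz": 2.5, "rx": 0, "ry": 0, "rz": 0}
    - {"tx": 0, "ty": 0, "tz": 1.6, "rx": 0, "ry": 0, "rz": 0}
    - {"tx": 0, "ty": 0, "tz": 0, "rx": 0, "ry": 0, "rz": 0}
    - {"tx": 0, "ty": 0, "tz": 0, "rx": 0, "ry": 0, "rz": 0}

```text
time_s: 2.6
position: [0.4442, 0.257, 0.037]
tcp_rot: [[-0.002, 1.0, -0.002], [1.0, 0.002, -0.0], [-0.0, -0.002, -1.0]]
ft_force: [1.3, -0.3, 0.1]
opening: 0.0552
grip_force: 0.0
```

Emit:
move_arm:
  commands:
    - {"tx": 0, "ty": 0, "tz": 0, "rx": 0, "ry": 0, "rz": 0}
    - {"tx": 0, "ty": 0, "tz": 0, "rx": 0, "ry": 0, "rz": 0}
    - {"tx": 0, "ty": 0, "tz": 0, "rx": 0, "ry": 0, "rz": 0}
    - {"tx": 0, "ty": 0, "tz": 0, "rx": 0, "ry": 0, "rz": 0}
    - {"tx": 0, "ty": 0, "tz": 0, "rx": 0, "ry": 0, "rz": 0}
    - {"tx": 0, "ty": 0, "tz": 0, "rx": 0, "ry": 0, "rz": 0}
  jaw: 1.5

```text
time_s: 3.1
position: [0.4467, 0.257, 0.0391]
tcp_rot: [[0.0, 1.0, 0.003], [1.0, -0.0, 0.001], [0.001, 0.003, -1.0]]
ft_force: [-2.0, -0.5, 7.2]
opening: 0.0273
grip_force: 24.9
```

Emit:
move_arm:
  commands:
    - {"tx": 0, "ty": 0, "tz": -1.5, "rx": 0, "ry": 0, "rz": 0}
    - {"tx": 0, "ty": 0, "tz": -2.5, "rx": 0, "ry": 0, "rz": 0}
    - {"tx": 0, "ty": 0, "tz": -3, "rx": 0, "ry": 0, "rz": 0}
    - {"tx": 0, "ty": 0, "tz": -3, "rx": 0, "ry": 0, "rz": 0}
    - {"tx": -1, "ty": 1.7, "tz": 0, "rx": 0, "ry": 0, "rz": 0}
    - {"tx": -1, "ty": 2.5, "tz": 0, "rx": 0, "ry": 0, "rz": 0}
    - {"tx": -1.5, "ty": 2.5, "tz": 0, "rx": 0, "ry": 0, "rz": 0}
    - {"tx": -1.5, "ty": 2.5, "tz": 0, "rx": 0, "ry": 0, "rz": 0}
    - {"tx": -1.5, "ty": 2.5, "tz": 0, "rx": 0, "ry": 0, "rz": 0}
    - {"tx": -1.5, "ty": 2.5, "tz": 0, "rx": 0, "ry": 0, "rz": 0}
    - {"tx": 0, "ty": 0, "tz": 0, "rx": 0, "ry": 0, "rz": 0}
    - {"tx": 0, "ty": 0, "tz": 0, "rx": 0, "ry": 0, "rz": 0}
    - {"tx": 0, "ty": 0, "tz": 0, "rx": 0, "ry": 0, "rz": 0}

```text
time_s: 4.18
position: [0.5868, 0.1765, 0.1372]
tcp_rot: [[0.0, 1.0, -0.001], [1.0, -0.0, 0.0], [0.0, -0.001, -1.0]]
ft_force: [0.1, 0.5, -1.2]
opening: 0.0272
grip_force: 25.1
```

```bash
python3 - <<'E'
from h import *
c=cam('scene'); cv2.imwrite('pics/s1.png',cv2.resize(c['image'][120:300,320:560],None,fx=3,fy=3,interpolation=cv2.INTER_CUBIC))
E
```

```text
(no output)
```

View pics/s1.png

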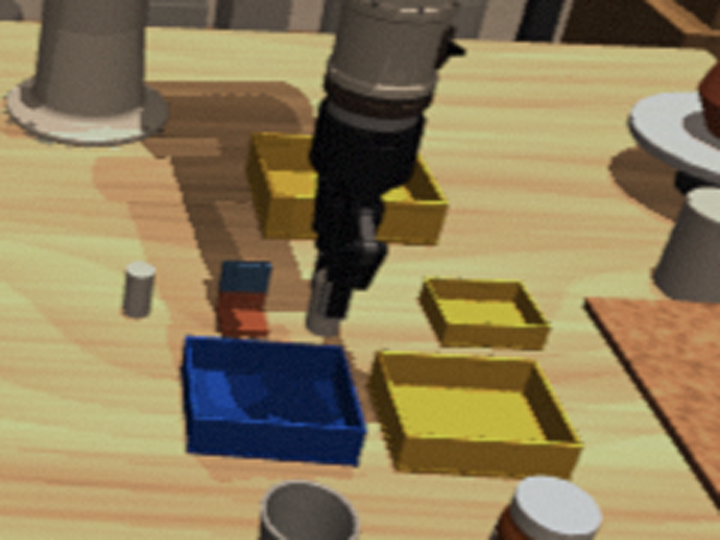

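The prop hangs upright between the fingers, at crop (323,308), above the blue bin. I lower it, release and lift.

Emit:
move_arm:
  commands:
    - {"tx": 0, "ty": 0, "tz": 2.5, "rx": 0, "ry": 0, "rz": 0}
    - {"tx": 0, "ty": 0, "tz": 2.5, "rx": 0, "ry": 0, "rz": 0}
    - {"tx": 0, "ty": 0, "tz": 2.5, "rx": 0, "ry": 0, "rz": 0}
    - {"tx": 0, "ty": 0, "tz": 1.3, "rx": 0, "ry": 0, "rz": 0}
    - {"tx": 0, "ty": 0, "tz": 0.7, "rx": 0, "ry": 0, "rz": 0}
    - {"tx": 0, "ty": 0, "tz": 0, "rx": 0, "ry": 0, "rz": 0}
    - {"tx": 0, "ty": 0, "tz": 0, "rx": 0, "ry": 0, "rz": 0}
    - {"tx": 0, "ty": 0, "tz": 0, "rx": 0, "ry": 0, "rz": 0}

```text
time_s: 4.9
position: [0.5877, 0.1768, 0.0432]
tcp_rot: [[-0.001, 1.0, 0.001], [1.0, 0.001, 0.0], [0.0, 0.001, -1.0]]
ft_force: [-0.7, -0.4, -1.0]
opening: 0.0272
grip_force: 26.3
```

Emit:
move_arm:
  commands:
    - {"tx": 0, "ty": 0, "tz": 0, "rx": 0, "ry": 0, "rz": 0}
    - {"tx": 0, "ty": 0, "tz": 0, "rx": 0, "ry": 0, "rz": 0}
    - {"tx": 0, "ty": 0, "tz": 0, "rx": 0, "ry": 0, "rz": 0}
    - {"tx": 0, "ty": 0, "tz": 0, "rx": 0, "ry": 0, "rz": 0}
    - {"tx": 0, "ty": 0, "tz": -1, "rx": 0, "ry": 0, "rz": 0}
    - {"tx": 0, "ty": 0, "tz": -2.5, "rx": 0, "ry": 0, "rz": 0}
    - {"tx": 0, "ty": 0, "tz": -2.5, "rx": 0, "ry": 0, "rz": 0}
    - {"tx": 0, "ty": 0, "tz": -2, "rx": 0, "ry": 0, "rz": 0}
    - {"tx": -2.6, "ty": -2.8, "tz": 0, "rx": 0, "ry": 0, "rz": 0}
    - {"tx": -2.8, "ty": -2.9, "tz": 0, "rx": 0, "ry": 0, "rz": 0}
    - {"tx": -2.8, "ty": -2.9, "tz": 0, "rx": 0, "ry": 0, "rz": 0}
    - {"tx": -2.8, "ty": -2.9, "tz": 0, "rx": 0, "ry": 0, "rz": 0}
    - {"tx": -2.6, "ty": -2.8, "tz": 0, "rx": 0, "ry": 0, "rz": 0}
    - {"tx": 0, "ty": 0, "tz": 0, "rx": 0, "ry": 0, "rz": 0}
    - {"tx": 0, "ty": 0, "tz": 0, "rx": 0, "ry": 0, "rz": 0}
    - {"tx": 0, "ty": 0, "tz": 0, "rx": 0, "ry": 0, "rz": 0}
  jaw: 4.8

```text
time_s: 6.23
position: [0.4454, 0.0402, 0.1233]
tcp_rot: [[0.001, 1.0, 0.002], [1.0, -0.001, -0.0], [-0.0, 0.002, -1.0]]
ft_force: [0.4, -0.3, -0.1]
opening: 0.0481
grip_force: 0.0
```

Emit:
move_arm:
  commands:
    - {"tx": 0, "ty": 0, "tz": 2.5, "rx": 0, "ry": 0, "rz": 0}
    - {"tx": 0, "ty": 0, "tz": 2.5, "rx": 0, "ry": 0, "rz": 0}
    - {"tx": 0, "ty": 0, "tz": 2.5, "rx": 0, "ry": 0, "rz": 0}
    - {"tx": 0, "ty": 0, "tz": 1, "rx": 0, "ry": 0, "rz": 0}
    - {"tx": 0, "ty": 0, "tz": 0, "rx": 0, "ry": 0, "rz": 0}
    - {"tx": 0, "ty": 0, "tz": 0, "rx": 0, "ry": 0, "rz": 0}

```text
time_s: 6.73
position: [0.4453, 0.0407, 0.0377]
tcp_rot: [[-0.001, 1.0, 0.0], [1.0, 0.001, 0.0], [0.0, 0.0, -1.0]]
ft_force: [0.4, -0.2, 0.2]
opening: 0.0479
grip_force: 0.0
```

Emit:
move_arm:
  commands:
    - {"tx": 0, "ty": 0, "tz": 0, "rx": 0, "ry": 0, "rz": 0}
    - {"tx": 0, "ty": 0, "tz": 0, "rx": 0, "ry": 0, "rz": 0}
    - {"tx": 0, "ty": 0, "tz": 0, "rx": 0, "ry": 0, "rz": 0}
    - {"tx": 0, "ty": 0, "tz": 0, "rx": 0, "ry": 0, "rz": 0}
    - {"tx": 0, "ty": 0, "tz": 0, "rx": 0, "ry": 0, "rz": 0}
    - {"tx": 0, "ty": 0, "tz": 0, "rx": 0, "ry": 0, "rz": 0}
  jaw: 1.5

```text
time_s: 7.23
position: [0.4462, 0.0401, 0.039]
tcp_rot: [[0.0, 1.0, 0.004], [1.0, -0.0, -0.0], [-0.0, 0.004, -1.0]]
ft_force: [0.2, 1.4, 6.7]
opening: 0.0273
grip_force: 25.0
```

Emit:
move_arm:
  commands:
    - {"tx": 0, "ty": 0, "tz": -1.5, "rx": 0, "ry": 0, "rz": 0}
    - {"tx": 0, "ty": 0, "tz": -2.5, "rx": 0, "ry": 0, "rz": 0}
    - {"tx": 0, "ty": 0, "tz": -3, "rx": 0, "ry": 0, "rz": 0}
    - {"tx": 0, "ty": 0, "tz": -3, "rx": 0, "ry": 0, "rz": 0}
    - {"tx": 1.2, "ty": 1.8, "tz": 0, "rx": 0, "ry": 0, "rz": 0}
    - {"tx": 1.2, "ty": 2.5, "tz": 0, "rx": 0, "ry": 0, "rz": 0}
    - {"tx": 1.2, "ty": 2.5, "tz": 0, "rx": 0, "ry": 0, "rz": 0}
    - {"tx": 1.2, "ty": 2.5, "tz": 0, "rx": 0, "ry": 0, "rz": 0}
    - {"tx": 1.2, "ty": 2.5, "tz": 0, "rx": 0, "ry": 0, "rz": 0}
    - {"tx": 1.2, "ty": 2.5, "tz": 0, "rx": 0, "ry": 0, "rz": 0}
    - {"tx": 0, "ty": 0, "tz": 0, "rx": 0, "ry": 0, "rz": 0}
    - {"tx": 0, "ty": 0, "tz": 0, "rx": 0, "ry": 0, "rz": 0}
    - {"tx": 0, "ty": 0, "tz": 0, "rx": 0, "ry": 0, "rz": 0}

```text
time_s: 8.32
position: [0.5867, 0.1122, 0.1371]
tcp_rot: [[-0.0, 1.0, -0.001], [1.0, 0.0, -0.0], [-0.0, -0.001, -1.0]]
ft_force: [-0.1, -0.1, -0.4]
opening: 0.0273
grip_force: 25.2
```

Emit:
move_arm:
  commands:
    - {"tx": 0, "ty": 0, "tz": 2.5, "rx": 0, "ry": 0, "rz": 0}
    - {"tx": 0, "ty": 0, "tz": 2.5, "rx": 0, "ry": 0, "rz": 0}
    - {"tx": 0, "ty": 0, "tz": 2.5, "rx": 0, "ry": 0, "rz": 0}
    - {"tx": 0, "ty": 0, "tz": 1.3, "rx": 0, "ry": 0, "rz": 0}
    - {"tx": 0, "ty": 0, "tz": 0.7, "rx": 0, "ry": 0, "rz": 0}
    - {"tx": 0, "ty": 0, "tz": 0, "rx": 0, "ry": 0, "rz": 0}
    - {"tx": 0, "ty": 0, "tz": 0, "rx": 0, "ry": 0, "rz": 0}
    - {"tx": 0, "ty": 0, "tz": 0, "rx": 0, "ry": 0, "rz": 0}

```text
time_s: 8.98
position: [0.5879, 0.1121, 0.0433]
tcp_rot: [[0.0, 1.0, 0.002], [1.0, -0.0, -0.0], [-0.0, 0.002, -1.0]]
ft_force: [-0.8, 0.4, -0.6]
opening: 0.0271
grip_force: 26.1
```

Emit:
move_arm:
  commands:
    - {"tx": 0, "ty": 0, "tz": 0, "rx": 0, "ry": 0, "rz": 0}
    - {"tx": 0, "ty": 0, "tz": 0, "rx": 0, "ry": 0, "rz": 0}
    - {"tx": 0, "ty": 0, "tz": 0, "rx": 0, "ry": 0, "rz": 0}
    - {"tx": 0, "ty": 0, "tz": 0, "rx": 0, "ry": 0, "rz": 0}
    - {"tx": 0, "ty": 0, "tz": -1, "rx": 0, "ry": 0, "rz": 0}
    - {"tx": 0, "ty": 0, "tz": -2.5, "rx": 0, "ry": 0, "rz": 0}
    - {"tx": 0, "ty": 0, "tz": -2.5, "rx": 0, "ry": 0, "rz": 0}
    - {"tx": 0, "ty": 0, "tz": -2, "rx": 0, "ry": 0, "rz": 0}
    - {"tx": 0.5, "ty": -2.8, "tz": 0, "rx": 0, "ry": 0, "rz": 0}
    - {"tx": 0.5, "ty": -2.9, "tz": 0, "rx": 0, "ry": 0, "rz": 0}
    - {"tx": 0.6, "ty": -2.9, "tz": 0, "rx": 0, "ry": 0, "rz": 0}
    - {"tx": 0.6, "ty": -2.9, "tz": 0, "rx": 0, "ry": 0, "rz": 0}
    - {"tx": 0.6, "ty": -2.9, "tz": 0, "rx": 0, "ry": 0, "rz": 0}
    - {"tx": 0, "ty": 0, "tz": 0, "rx": 0, "ry": 0, "rz": 0}
    - {"tx": 0, "ty": 0, "tz": 0, "rx": 0, "ry": 0, "rz": 0}
    - {"tx": 0, "ty": 0, "tz": 0, "rx": 0, "ry": 0, "rz": 0}
  jaw: 4.5

```text
time_s: 10.32
position: [0.4447, 0.1402, 0.1234]
tcp_rot: [[-0.0, 1.0, 0.003], [1.0, 0.0, -0.0], [-0.0, 0.003, -1.0]]
ft_force: [0.5, -0.2, -0.3]
opening: 0.0451
grip_force: 0.0
```

Emit:
move_arm:
  commands:
    - {"tx": 0, "ty": -0.1, "tz": 2.5, "rx": 0, "ry": 0, "rz": 0}
    - {"tx": 0, "ty": 0, "tz": 2.5, "rx": 0, "ry": 0, "rz": 0}
    - {"tx": 0, "ty": 0, "tz": 1.8, "rx": 0, "ry": 0, "rz": 0}
    - {"tx": 0, "ty": 0, "tz": 1, "rx": 0, "ry": 0, "rz": 0}
    - {"tx": 0, "ty": 0, "tz": 0, "rx": 0, "ry": 0, "rz": 0}
    - {"tx": 0, "ty": 0, "tz": 0, "rx": 0, "ry": 0, "rz": 0}

```text
time_s: 10.82
position: [0.4434, 0.1401, 0.0447]
tcp_rot: [[0.0, 1.0, 0.0], [1.0, -0.0, -0.0], [-0.0, 0.0, -1.0]]
ft_force: [0.5, 0.8, 1.0]
opening: 0.0449
grip_force: 0.0
```

Emit:
move_arm:
  commands:
    - {"tx": 0, "ty": 0, "tz": 0, "rx": 0, "ry": 0, "rz": 0}
    - {"tx": 0, "ty": 0, "tz": 0, "rx": 0, "ry": 0, "rz": 0}
    - {"tx": 0, "ty": 0, "tz": 0, "rx": 0, "ry": 0, "rz": 0}
    - {"tx": 0, "ty": 0, "tz": 0, "rx": 0, "ry": 0, "rz": 0}
    - {"tx": 0, "ty": 0, "tz": 0, "rx": 0, "ry": 0, "rz": 0}
    - {"tx": 0, "ty": 0, "tz": 0, "rx": 0, "ry": 0, "rz": 0}
    - {"tx": 0, "ty": 0, "tz": 0, "rx": 0, "ry": 0, "rz": 0}
  jaw: 0.2

```text
time_s: 11.4
position: [0.4436, 0.1404, 0.0455]
tcp_rot: [[-0.0, 1.0, 0.002], [1.0, 0.0, 0.0], [0.0, 0.002, -1.0]]
ft_force: [-0.4, 0.5, 6.4]
opening: 0.0084
grip_force: 28.4
```

Emit:
move_arm:
  commands:
    - {"tx": 0, "ty": 0, "tz": -1.5, "rx": 0, "ry": 0, "rz": 0}
    - {"tx": 0, "ty": 0, "tz": -2.5, "rx": 0, "ry": 0, "rz": 0}
    - {"tx": 0, "ty": 0, "tz": -3, "rx": 0, "ry": 0, "rz": 0}
    - {"tx": 0, "ty": 0, "tz": -3, "rx": 0, "ry": 0, "rz": 0}
    - {"tx": 1.2, "ty": 1, "tz": 0, "rx": 0, "ry": 0, "rz": 0}
    - {"tx": 2.3, "ty": 2, "tz": 0, "rx": 0, "ry": 0, "rz": 0}
    - {"tx": 2.3, "ty": 2, "tz": 0, "rx": 0, "ry": 0, "rz": 0}
    - {"tx": 2.3, "ty": 2, "tz": 0, "rx": 0, "ry": 0, "rz": 0}
    - {"tx": 2.3, "ty": 2, "tz": 0, "rx": 0, "ry": 0, "rz": 0}
    - {"tx": 2.3, "ty": 2, "tz": 0, "rx": 0, "ry": 0, "rz": 0}
    - {"tx": 2.3, "ty": 2, "tz": 0, "rx": 0, "ry": 0, "rz": 0}
    - {"tx": 2.3, "ty": 1.9, "tz": 0, "rx": 0, "ry": 0, "rz": 0}
    - {"tx": 0, "ty": 0, "tz": 0, "rx": 0, "ry": 0, "rz": 0}
    - {"tx": 0, "ty": 0, "tz": 0, "rx": 0, "ry": 0, "rz": 0}
    - {"tx": 0, "ty": 0, "tz": 0, "rx": 0, "ry": 0, "rz": 0}

```text
time_s: 12.65
position: [0.5907, 0.313, 0.1436]
tcp_rot: [[-0.0, 1.0, -0.002], [1.0, 0.0, -0.001], [-0.001, -0.002, -1.0]]
ft_force: [-0.3, -0.2, -0.3]
opening: 0.0087
grip_force: 27.4
```

```bash
python3 - <<'E'
from h import *
c=cam('scene'); cv2.imwrite('pics/s2.png',cv2.resize(c['image'][120:300,320:560],None,fx=3,fy=3,interpolation=cv2.INTER_CUBIC))
E
```

```text
(no output)
```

View pics/s2.png

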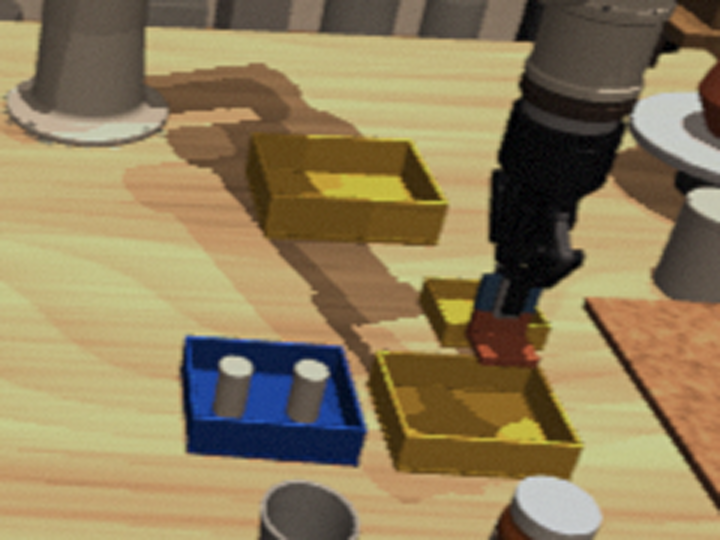

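Both props stand in the blue bin at crop (233,388) and (310,392). The tile is level in the grip above the middle yellow bin. I lower it.

Emit:
move_arm:
  commands:
    - {"tx": 0, "ty": 0, "tz": 2.5, "rx": 0, "ry": 0, "rz": 0}
    - {"tx": 0, "ty": 0, "tz": 2.5, "rx": 0, "ry": 0, "rz": 0}
    - {"tx": 0, "ty": 0, "tz": 2.4, "rx": 0, "ry": 0, "rz": 0}
    - {"tx": 0, "ty": 0, "tz": 1.3, "rx": 0, "ry": 0, "rz": 0}
    - {"tx": 0, "ty": 0, "tz": 0.7, "rx": 0, "ry": 0, "rz": 0}
    - {"tx": 0, "ty": 0, "tz": 0, "rx": 0, "ry": 0, "rz": 0}
    - {"tx": 0, "ty": 0, "tz": 0, "rx": 0, "ry": 0, "rz": 0}
    - {"tx": 0, "ty": 0, "tz": 0, "rx": 0, "ry": 0, "rz": 0}

```text
time_s: 13.37
position: [0.5921, 0.3133, 0.0515]
tcp_rot: [[0.0, 1.0, 0.002], [1.0, -0.0, 0.001], [0.001, 0.002, -1.0]]
ft_force: [-0.6, 0.7, -0.8]
opening: 0.0087
grip_force: 27.8
```

Emit:
move_arm:
  commands:
    - {"tx": 0, "ty": 0, "tz": 0, "rx": 0, "ry": 0, "rz": 0}
    - {"tx": 0, "ty": 0, "tz": 0, "rx": 0, "ry": 0, "rz": 0}
    - {"tx": 0, "ty": 0, "tz": 0, "rx": 0, "ry": 0, "rz": 0}
    - {"tx": 0, "ty": 0, "tz": 0, "rx": 0, "ry": 0, "rz": 0}
    - {"tx": 0, "ty": 0, "tz": -1, "rx": 0, "ry": 0, "rz": 0}
    - {"tx": 0, "ty": 0, "tz": -2.5, "rx": 0, "ry": 0, "rz": 0}
    - {"tx": 0, "ty": 0, "tz": -3, "rx": 0, "ry": 0, "rz": 0}
    - {"tx": 0, "ty": 0, "tz": -3, "rx": 0, "ry": 0, "rz": 0}
    - {"tx": 0, "ty": 0, "tz": -3, "rx": 0, "ry": 0, "rz": 0}
    - {"tx": 0, "ty": 0, "tz": -3, "rx": 0, "ry": 0, "rz": 0}
    - {"tx": 0, "ty": 0, "tz": 0, "rx": 0, "ry": 0, "rz": 0}
    - {"tx": 0, "ty": 0, "tz": 0, "rx": 0, "ry": 0, "rz": 0}
  jaw: 3.5

```text
time_s: 14.37
position: [0.593, 0.3139, 0.2093]
tcp_rot: [[-0.0, 1.0, 0.006], [1.0, 0.0, 0.002], [0.002, 0.006, -1.0]]
ft_force: [0.2, 0.3, -1.3]
opening: 0.0349
grip_force: 0.0
```

```bash
python3 - <<'E'
from h import *
c=cam('scene'); cv2.imwrite('pics/s3.png',cv2.resize(c['image'][160:300,100:560],None,fx=1.7,fy=1.7,interpolation=cv2.INTER_CUBIC))
c=cam('top');P=cloud(c)
# handle profile: points of bar, away from arms; front/top edges
m=(P[...,2]>.135)&(P[...,2]<.17)&(P[...,0]<.499)&(P[...,0]>.46)&(P[...,1]<-.18)&(P[...,1]>-.33)
q=P[m]; b=q[abs(q[:,1]+.254)<.05]
print(len(b),b.min(0),b.max(0),b.mean(0),np.median(b,0)); print('y ext',q[:,1].min(),q[:,1].max())
l=P[(P[...,2]>.15)&(P[...,2]<.17)&(P[...,1]<-.15)&(P[...,1]>-.35)&(P[...,0]>.5)&(P[...,0]<.8)]
print('lid x',np.percentile(l[:,0],[0,1,99,100]),'z',np.median(l[:,2]))
for yy in(-.35,-.25,-.15):
    s=l[abs(l[:,1]-yy)<.01]; 
    if len(s): print(yy,s[:,0].min(),s[:,0].max())
print(bot.get_state()['qpos'],[x for x in dir(bot) if x[0]!='_'])
E
```

```text
210 [ 0.47848592 -0.30261007  0.14260351] [ 0.49112928 -0.20512173  0.15259605] [ 0.48407273 -0.25392196  0.14829809] [ 0.4836127  -0.25424608  0.14858631]
y ext -0.3170159616548462 -0.18873200304522944
lid x [0.50171125 0.52987396 0.72653172 0.73193485] z 0.16050563680625343
-0.35 0.5271371943786993 0.7263173083937244
-0.25 0.5295002227678486 0.7275694715170767
-0.15 0.5313144166734888 0.7296957927157003
[ 1.75960226e+01  2.46283276e+01  7.74622067e+01 -2.33483665e-04
  7.79694051e+01  1.75889010e+01] ['IKError', 'get_state', 'sign_off', 'tip_extent']
```

View pics/s3.png

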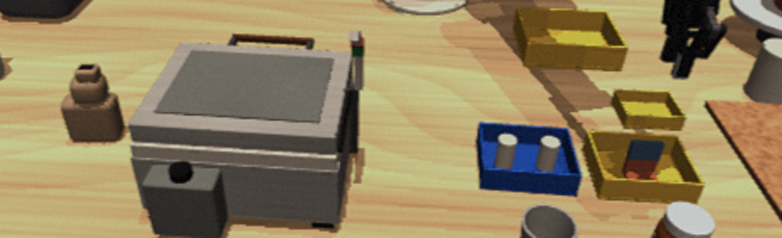

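The tile stands in the middle yellow bin at crop (643,160) and both props are in the blue bin. The bar is at (0.484,-0.253,0.145), the hinge is at x≈0.729, and the kiln is yawed about 1.2°. Next I move to the handle.

Emit:
move_arm:
  commands:
    - {"tx": -1.5, "ty": -1, "tz": -0.5, "rx": 0, "ry": 0, "rz": 0.6}
    - {"tx": -2.5, "ty": -1.5, "tz": -0.5, "rx": 0, "ry": 0, "rz": 0.6}
    - {"tx": -3, "ty": -1.5, "tz": 0, "rx": 0, "ry": 0, "rz": 0}
    - {"tx": -3, "ty": -1.5, "tz": 0, "rx": 0, "ry": 0, "rz": 0}
    - {"tx": -3, "ty": -1.5, "tz": 0, "rx": 0, "ry": 0, "rz": 0}
    - {"tx": -3, "ty": -1.5, "tz": 0, "rx": 0, "ry": 0, "rz": 0}
    - {"tx": -3, "ty": -1.5, "tz": 0, "rx": 0, "ry": 0, "rz": 0}
    - {"tx": -3, "ty": -1.5, "tz": 0, "rx": 0, "ry": 0, "rz": 0}
    - {"tx": -3, "ty": -1.5, "tz": 0, "rx": 0, "ry": 0, "rz": 0}
    - {"tx": -3, "ty": -1.5, "tz": 0, "rx": 0, "ry": 0, "rz": 0}
    - {"tx": -3, "ty": 0, "tz": 0, "rx": 0, "ry": 0, "rz": 0}
    - {"tx": -3, "ty": 0, "tz": 0, "rx": 0, "ry": 0, "rz": 0}
    - {"tx": -3, "ty": 0, "tz": 0, "rx": 0, "ry": 0, "rz": 0}
    - {"tx": -3, "ty": 0, "tz": 0, "rx": 0, "ry": 0, "rz": 0}
    - {"tx": -3, "ty": 0, "tz": 0, "rx": 0, "ry": 0, "rz": 0}
    - {"tx": -3, "ty": 0, "tz": 0, "rx": 0, "ry": 0, "rz": 0}
    - {"tx": -3, "ty": 0, "tz": 0, "rx": 0, "ry": 0, "rz": 0}
    - {"tx": -3, "ty": 0, "tz": 0, "rx": 0, "ry": 0, "rz": 0}
    - {"tx": -3, "ty": 0, "tz": 0, "rx": 0, "ry": 0, "rz": 0}
    - {"tx": -1.7, "ty": 0, "tz": 0, "rx": 0, "ry": 0, "rz": 0}
  jaw: 4

```text
time_s: 16.13
position: [0.434, -0.2531, 0.2136]
tcp_rot: [[0.023, 1.0, -0.002], [1.0, -0.023, 0.001], [0.001, -0.002, -1.0]]
ft_force: [-0.3, 0.6, 0.0]
opening: 0.0402
grip_force: 0.0
```

Emit:
move_arm:
  commands:
    - {"tx": 0, "ty": 0, "tz": 0, "rx": -4, "ry": 0, "rz": 0}
    - {"tx": 0, "ty": 0, "tz": 0, "rx": -6, "ry": 0, "rz": 0}
    - {"tx": 0, "ty": 0, "tz": 0, "rx": -6, "ry": 0, "rz": 0}
    - {"tx": 0, "ty": 0, "tz": 0, "rx": -6, "ry": 0, "rz": 0}
    - {"tx": 0, "ty": 0, "tz": 0, "rx": -6, "ry": 0, "rz": 0}
    - {"tx": 0, "ty": 0, "tz": 0, "rx": -6, "ry": 0, "rz": 0}
    - {"tx": 0, "ty": 0, "tz": 0, "rx": -6, "ry": 0, "rz": 0}
    - {"tx": 0, "ty": 0, "tz": 0, "rx": 0, "ry": 0, "rz": 0}
    - {"tx": 0, "ty": 0, "tz": 0, "rx": 0, "ry": 0, "rz": 0}
    - {"tx": 0, "ty": 0, "tz": 0, "rx": 0, "ry": 0, "rz": 0}

```text
time_s: 16.97
position: [0.4353, -0.2511, 0.2153]
tcp_rot: [[0.021, 0.767, 0.641], [1.0, -0.016, -0.013], [0.0, 0.641, -0.768]]
ft_force: [0.5, 0.0, 0.3]
opening: 0.0402
grip_force: 0.0
```

```bash
cat > d.py <<'E'
from h import *
import sys
s=bot.get_state(); R=s['tcp_rot']; t=np.array([float(a) for a in sys.argv[1:4]])
print('pos',s['position'].round(4),'delta tool cm',(R.T@(t-s['position'])*100).round(2)); print(R.round(3).tolist(), s['qpos'].round(1))
E
python3 d.py .484 -.253 .145
```

```text
pos [ 0.4353 -0.2511  0.2153] delta tool cm [-0.09 -0.76  8.52]
[[0.021, 0.767, 0.641], [1.0, -0.016, -0.013], [0.0, 0.641, -0.768]] [-64.5 -21.5 131.3  42.5  58.  -82.7]
```

Emit:
move_arm:
  commands:
    - {"tx": -0.1, "ty": -0.8, "tz": 0, "rx": 0, "ry": 0, "rz": 0}
    - {"tx": 0, "ty": 0, "tz": 2, "rx": 0, "ry": 0, "rz": 0}
    - {"tx": 0, "ty": 0, "tz": 2, "rx": 0, "ry": 0, "rz": 0}
    - {"tx": 0, "ty": 0, "tz": 2, "rx": 0, "ry": 0, "rz": 0}
    - {"tx": 0, "ty": 0, "tz": 1.5, "rx": 0, "ry": 0, "rz": 0}
    - {"tx": 0, "ty": 0, "tz": 1.2, "rx": 0, "ry": 0, "rz": 0}
    - {"tx": 0, "ty": 0, "tz": 0, "rx": 0, "ry": 0, "rz": 0}
    - {"tx": 0, "ty": 0, "tz": 0, "rx": 0, "ry": 0, "rz": 0}

```text
time_s: 17.63
position: [0.4853, -0.2524, 0.1432]
tcp_rot: [[0.019, 0.767, 0.642], [1.0, -0.015, -0.011], [0.001, 0.642, -0.767]]
ft_force: [0.4, 0.2, -0.2]
opening: 0.0398
grip_force: 0.0
```

```bash
python3 d.py .484 -.253 .145; python3 - <<'E'
from h import *
c=cam('top'); cv2.imwrite('pics/t3.png',cv2.resize(c['image'][140:240,340:460],None,fx=5,fy=5,interpolation=cv2.INTER_CUBIC))
E
```

```text
pos [ 0.4853 -0.2524  0.1432] delta tool cm [-0.06  0.01 -0.22]
[[0.019, 0.767, 0.642], [1.0, -0.015, -0.011], [0.001, 0.642, -0.767]] [-57.6  -6.3 128.5  49.3  44.9 -88.7]
```

View pics/t3.png

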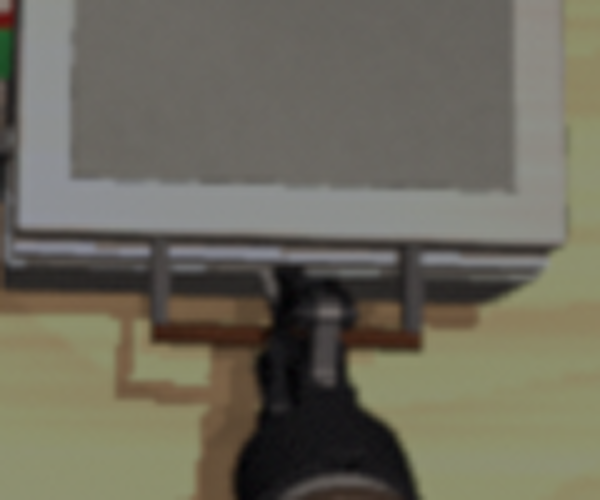

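The open fingers straddle the bar at its middle, at crop (300,330), and the far finger is in the gap. I close on it.

Emit:
move_arm:
  commands:
    - {"tx": 0, "ty": 0, "tz": 0, "rx": 0, "ry": 0, "rz": 0}
    - {"tx": 0, "ty": 0, "tz": 0, "rx": 0, "ry": 0, "rz": 0}
    - {"tx": 0, "ty": 0, "tz": 0, "rx": 0, "ry": 0, "rz": 0}
    - {"tx": 0, "ty": 0, "tz": 0, "rx": 0, "ry": 0, "rz": 0}
    - {"tx": 0, "ty": 0, "tz": 0, "rx": 0, "ry": 0, "rz": 0}
    - {"tx": 0, "ty": 0, "tz": 0, "rx": 0, "ry": 0, "rz": 0}
    - {"tx": 0, "ty": 0, "tz": 0, "rx": 0, "ry": 0, "rz": 0}
    - {"tx": 0, "ty": 0, "tz": 0, "rx": 0, "ry": 0, "rz": 0}
  jaw: 0.2
  force: 30

```text
time_s: 18.35
position: [0.4847, -0.2534, 0.1436]
tcp_rot: [[0.021, 0.766, 0.642], [1.0, -0.016, -0.015], [-0.001, 0.643, -0.766]]
ft_force: [-6.4, -2.1, 2.1]
opening: 0.0106
grip_force: 29.8
```

```bash
python3 d.py .484 -.253 .145; python3 - <<'E'
from h import *
s=bot.get_state(); p=s['position']; R=s['tcp_rot']; h=np.array([.729,p[1]-.005,.13])
for D in (3.,2.):
    a=np.radians(D); ax=np.array([.02,1,0]);ax/=np.linalg.norm(ax)
    Q=cv2.Rodrigues(ax*a)[0]; n=h+Q@(p-h); print(D,'shift',(R.T@(n-p)*100).round(3),'rot',(R.T@ax*D).round(3))
E
```

```text
pos [ 0.4847 -0.2534  0.1436] delta tool cm [ 0.04  0.04 -0.15]
[[0.021, 0.766, 0.642], [1.0, -0.016, -0.015], [-0.001, 0.643, -0.766]] [-57.7  -6.5 128.6  49.3  44.9 -88.7]
3.0 shift [-0.001  0.901 -0.911] rot [ 3.e+00 -1.e-03 -5.e-03]
2.0 shift [-0.001  0.595 -0.613] rot [ 2.e+00 -1.e-03 -3.e-03]
```

Emit:
move_arm:
  commands:
    - {"tx": 0, "ty": 0.45, "tz": -0.46, "rx": 1.5, "ry": 0, "rz": 0}
    - {"tx": 0, "ty": 0.9, "tz": -0.91, "rx": 3, "ry": 0, "rz": 0}
    - {"tx": 0, "ty": 0.9, "tz": -0.91, "rx": 3, "ry": 0, "rz": 0}
    - {"tx": 0, "ty": 0.9, "tz": -0.91, "rx": 3, "ry": 0, "rz": 0}
    - {"tx": 0, "ty": 0.9, "tz": -0.91, "rx": 3, "ry": 0, "rz": 0}
    - {"tx": 0, "ty": 0.9, "tz": -0.91, "rx": 3, "ry": 0, "rz": 0}
    - {"tx": 0, "ty": 0.9, "tz": -0.91, "rx": 3, "ry": 0, "rz": 0}
    - {"tx": 0, "ty": 0.45, "tz": -0.46, "rx": 1.5, "ry": 0, "rz": 0}
    - {"tx": 0, "ty": 0, "tz": 0, "rx": 0, "ry": 0, "rz": 0}
    - {"tx": 0, "ty": 0, "tz": 0, "rx": 0, "ry": 0, "rz": 0}
    - {"tx": 0, "ty": 0, "tz": 0, "rx": 0, "ry": 0, "rz": 0}

```text
time_s: 19.27
position: [0.5057, -0.2539, 0.2303]
tcp_rot: [[0.021, 0.946, 0.324], [1.0, -0.019, -0.008], [-0.001, 0.324, -0.946]]
ft_force: [-3.7, -2.7, 1.0]
opening: 0.0106
grip_force: 31.1
```

```bash
cat > lid.py <<'E'
from h import *
c=cam('top'); P=cloud(c)
# fit plane slope on lid top: points in a y strip away from gripper
m=(P[...,2]>.135)&(P[...,2]<.4)&(abs(P[...,1]+.345)<.03)&(P[...,0]>.50)&(P[...,0]<.74)
q=P[m]
for _ in range(4):
    k=np.polyfit(q[:,0],q[:,2],1); r=q[:,2]-np.polyval(k,q[:,0]); q=q[abs(r)<max(.004,2*r.std())]
s=bot.get_state(); p=s['position']
print(len(q),'lid from plane',-np.arctan(k[0]),'from tcp',np.arctan2(p[2]-.13,.729-p[0])-np.arctan2(.015,.245),'r',np.hypot(p[2]-.13,.729-p[0]),'ft',s['ft_force'].round(1),'grip',s['grip_force'],'q',s['qpos'].round(0), p)
E
python3 lid.py
```

```text
1747 lid from plane 0.3619059561151038 from tcp 0.36063796313652935 r 0.2448177642370549 ft [-3.8 -2.5 -0.1] grip 31.085076928138733 q [-46.  -3. 108.  15.  62. -50.] [ 0.50563827 -0.25382426  0.23022611]
```

Emit:
move_arm:
  commands:
    - {"tx": 0, "ty": 0.45, "tz": -0.46, "rx": 1.5, "ry": 0, "rz": 0}
    - {"tx": 0, "ty": 0.9, "tz": -0.91, "rx": 3, "ry": 0, "rz": 0}
    - {"tx": 0, "ty": 0.9, "tz": -0.91, "rx": 3, "ry": 0, "rz": 0}
    - {"tx": 0, "ty": 0.9, "tz": -0.91, "rx": 3, "ry": 0, "rz": 0}
    - {"tx": 0, "ty": 0.9, "tz": -0.91, "rx": 3, "ry": 0, "rz": 0}
    - {"tx": 0, "ty": 0.9, "tz": -0.91, "rx": 3, "ry": 0, "rz": 0}
    - {"tx": 0, "ty": 0.9, "tz": -0.91, "rx": 3, "ry": 0, "rz": 0}
    - {"tx": 0, "ty": 0.9, "tz": -0.91, "rx": 3, "ry": 0, "rz": 0}
    - {"tx": 0, "ty": 0.9, "tz": -0.91, "rx": 3, "ry": 0, "rz": 0}
    - {"tx": 0, "ty": 0.6, "tz": -0.61, "rx": 2, "ry": 0, "rz": 0}
    - {"tx": 0, "ty": 0, "tz": 0, "rx": 0, "ry": 0, "rz": 0}
    - {"tx": 0, "ty": 0, "tz": 0, "rx": 0, "ry": 0, "rz": 0}
    - {"tx": 0, "ty": 0, "tz": 0, "rx": 0, "ry": 0, "rz": 0}
    - {"tx": 0, "ty": 0, "tz": 0, "rx": 0, "ry": 0, "rz": 0}

```text
time_s: 20.48
position: [0.5774, -0.2553, 0.3222]
tcp_rot: [[0.021, 0.989, -0.147], [1.0, -0.021, 0.002], [-0.001, -0.147, -0.989]]
ft_force: [-1.7, -3.5, 3.3]
opening: 0.0109
grip_force: 31.3
```

```bash
python3 lid.py
```

```text
84 lid from plane 0.5107988774363864 from tcp 0.8413512572689942 r 0.24474472645784862 ft [-2.  -3.5  3.5] grip 31.267399191856384 q [-33.  21.  69.  -4.  97. -32.] [ 0.57734389 -0.2553058   0.32209478]
```

```bash
python3 - <<'E'
from h import *
c=load('top');P=cloud(c)
m=(P[...,2]>.15)&(P[...,2]<.4)&(P[...,1]<-.14)&(P[...,1]>-.37)&(P[...,0]>.58)&(P[...,0]<.75)
best=None;q=P[m];rng=np.random.default_rng(0)
for i in range(300):
    a=q[rng.choice(len(q),3)]; n=np.cross(a[1]-a[0],a[2]-a[0]); l=np.linalg.norm(n)
    if l<1e-6: continue
    n/=l; k=(abs((q-a[0])@n)<.003).sum()
    if best is None or k>best[0]: best=(k,n*np.sign(n[2]))
print(len(q),best,np.arctan2(best[1][0],best[1][2]))
c=cam('scene'); cv2.imwrite('pics/s4.png',cv2.resize(c['image'][130:310,150:350],None,fx=3.3,fy=3.3,interpolation=cv2.INTER_CUBIC))
E
```

```text
556 (np.int64(511), array([ 0.74436691, -0.014505  ,  0.66761329])) 0.8397035660713312
```

View pics/s4.png

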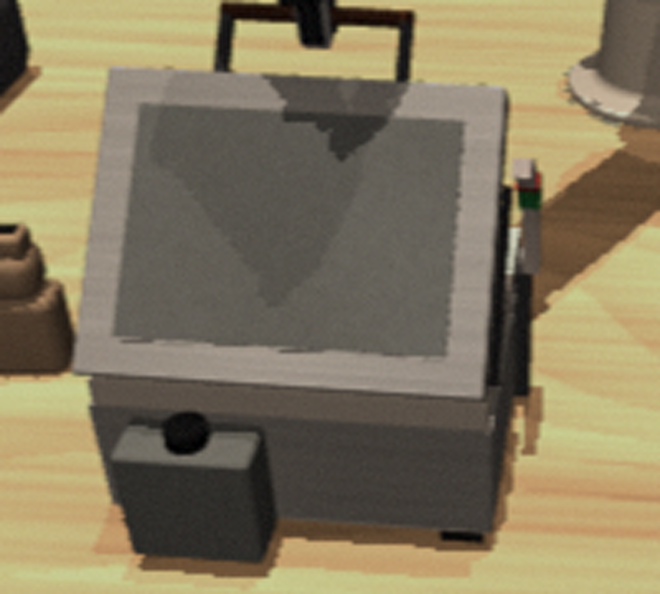

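The lid is clearly past the mark: TCP and lid plane both give 0.84 rad, and the scene view shows it held by the bar at crop (315,15). Now I ease it back 15°.

Emit:
move_arm:
  commands:
    - {"tx": 0, "ty": -0.43, "tz": 0.475, "rx": -1.5, "ry": 0, "rz": 0}
    - {"tx": 0, "ty": -0.43, "tz": 0.475, "rx": -1.5, "ry": 0, "rz": 0}
    - {"tx": 0, "ty": -0.43, "tz": 0.475, "rx": -1.5, "ry": 0, "rz": 0}
    - {"tx": 0, "ty": -0.43, "tz": 0.475, "rx": -1.5, "ry": 0, "rz": 0}
    - {"tx": 0, "ty": -0.43, "tz": 0.475, "rx": -1.5, "ry": 0, "rz": 0}
    - {"tx": 0, "ty": -0.43, "tz": 0.475, "rx": -1.5, "ry": 0, "rz": 0}
    - {"tx": 0, "ty": -0.43, "tz": 0.475, "rx": -1.5, "ry": 0, "rz": 0}
    - {"tx": 0, "ty": -0.43, "tz": 0.475, "rx": -1.5, "ry": 0, "rz": 0}
    - {"tx": 0, "ty": -0.43, "tz": 0.475, "rx": -1.5, "ry": 0, "rz": 0}
    - {"tx": 0, "ty": -0.43, "tz": 0.475, "rx": -1.5, "ry": 0, "rz": 0}
    - {"tx": 0, "ty": 0, "tz": 0, "rx": 0, "ry": 0, "rz": 0}
    - {"tx": 0, "ty": 0, "tz": 0, "rx": 0, "ry": 0, "rz": 0}
    - {"tx": 0, "ty": 0, "tz": 0, "rx": 0, "ry": 0, "rz": 0}
    - {"tx": 0, "ty": 0, "tz": 0, "rx": 0, "ry": 0, "rz": 0}
    - {"tx": 0, "ty": 0, "tz": 0, "rx": 0, "ry": 0, "rz": 0}
    - {"tx": 0, "ty": 0, "tz": 0, "rx": 0, "ry": 0, "rz": 0}

```text
time_s: 21.92
position: [0.5322, -0.2543, 0.2755]
tcp_rot: [[0.022, 0.994, 0.111], [1.0, -0.021, -0.003], [-0.001, 0.111, -0.994]]
ft_force: [-6.6, -4.0, 3.4]
opening: 0.0105
grip_force: 31.4
```

```bash
python3 lid.py; python3 - <<'E'
from h import *
c=cam('scene'); cv2.imwrite('pics/s5.png',cv2.resize(c['image'][130:310,150:560],None,fx=1.9,fy=1.9,interpolation=cv2.INTER_CUBIC))
E
```

```text
53 lid from plane 0.6726430568115608 from tcp 0.5756845261473521 r 0.24475321633864297 ft [-6.7 -3.3  3.1] grip 31.368029415607452 q [-39.   6.  92.   4.  77. -39.] [ 0.53222252 -0.25435855  0.27554298]
```

View pics/s5.png

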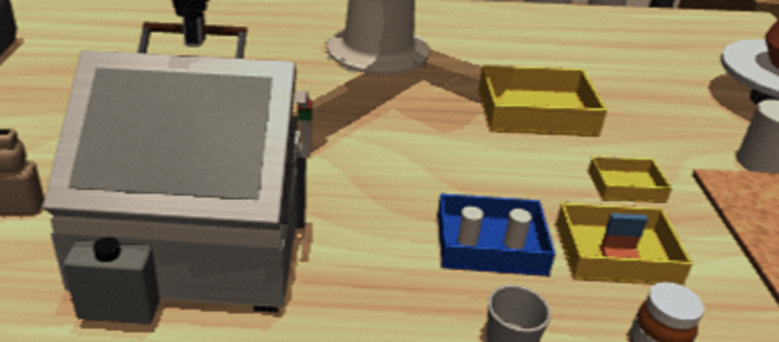

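The lid is held still by the bar at 0.576 rad, read from the TCP on the 245 mm arc. The fingers are at crop (190,25), and the props and tile are still in their bins.

```bash
python3 -c "
from station import bot
print(bot.sign_off())"
```

```text
the job is handed in; nothing more can be done
None
```

I handed the job in with both props standing in the blue bin, the tile in the middle-sized yellow bin, and the lid, after going up to about 0.84 rad (past the red mark), held still by the fingers in the green band at about 0.58 rad; no verdict came back.

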